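Press the cap onto the tent peg with the ratchet clamp

ROBOT

A 6-joint arm with a two-finger parallel gripper is mounted at the origin on the work surface. World frame = base frame: x ahead of the robot, y to its left, z up, the work surface at z = 0. Lengths are in m, angles in rad, forces in N, time in s.
With the tool pointing down it reaches from about 0.25 to 0.8 m from the base axis. Payload 3.9 kg.
Tool frame: the origin (TCP) lies on the centre line of the jaws, within the pads' length; the fingertips stand 22 mm ahead of it and the grasp point (between the pads) lies 3 mm ahead of it; x points along the fingers, z is the direction in which the jaws open and shut, and the axes are right-handed (so a half turn about x gives the same grasp; the last joint's range is limited). The gripper opens to 85 mm and grips with 20 to 120 N. Pads are 22 mm wide; open, the fingers measure 114 mm over their backs; the gripper's body (76 mm by 85 mm) begins 54 mm behind the grasp point. The pads swing forward as they close: fully open they stand 13 mm farther back than shut.
Start: joints at [-1.272, 0.26, -0.138, 1.173, 0, 1.571], TCP at [0.155, -0.502, 0.253] pointing down, gripper open.
Joint ranges: [-2.78, 2.78], [-0.83, 1.72], [-1.28, 1.37], [-1.9, 2.12], [-1.57, 1.48], [-3.14, 3.14]. Speed limits (rad/s): [2.57, 2.57, 3.14, 3.14, 3.14, 3.14].

INTERFACE

Orientations are given as a unit quaternion [w, x, y, z].
In Python, from workcell import ctrl gives the robot as it stands.
- The arm moves only by the shell command python3 -m handwheel 'ROWS' [OPENING] [FORCE]. ROWS is a JSON object of lists of equal length, an entry for each row: "slide": the shift along the tool's x, y, z as a fraction of full scale, a list of three; "rotation": the turn, a rotation vector about the tool's x, y, z as a fraction of full scale, a list of three. In form: {"slide": [[dx, dy, dz], ...], "rotation": [[wx, wy, wz], ...]}. A call has 1 to 5 rows; each row shifts and turns the pose as measured when the row begins, along the tool's axes as they then stand; what a row does not reach is not made up. Full scale, the value 1, is 25 mm for a shift and 8 degrees for a turn. A row lasts 1/10 s, in which the tool goes at most 50 mm and 8.59 degrees, less where a joint would pass 70% of its speed; a pose out of reach is approached as far as the arm can. A call with a number of a shift or a turn outside -1 to 1 is refused whole. A call with a gripper value outside its range is refused whole. OPENING is the gripper's target within -1 to 1 (fully open at 1, half-way at 0, shut at -1), set as the call begins (- or left out, the last holds). The fingers move at their own pace and stop on an object; FORCE is the grip in N (left out, the last holds). Time passes only in rows, so rows that do not move let the fingers close. It gives the time, the measured TCP pose, the force and the opening at its end, in the units of the state.
- ctrl.read_state(): the state, without advancing time (a new reading comes with each control period).
- ctrl.grab_frame(name): name is "scene" or "top" or "wrist"; returns a dict with "image" (400x640x3 uint8, red, green, blue), "vertical_fov" (degrees; the focal length in pixels is half the picture's height over the tangent of half this angle, whatever the lens; pixels are square), "cx", "cy" (the principal point, pixels), "dist_coeffs" ([k1, k2, p1, p2, k3] as OpenCV has them; the pictures are not rectified), "extrinsics" (4x4, takes a point from world to camera coordinates). Camera axes: x right, y down, z forward; pixel columns grow to the right and rows downward; lengths in m; the calibration is good to about 2 mm. A picture is of the moment at which its call begins. There is no depth.
- ctrl.hand_in(): hands the job in, once; it reports no verdict.
Trained networks look in the newest picture that a camera, given by its name, has taken for a name from the list of things; names that differ only in an ending like _2 or _b are one class to them, and where a whole thing is asked for, a point or a joint stands for the part that bears it (a point fixed in the world has none). Each returns a list of dicts, best first, with "p" (0 to 1); they miss things now and then, are a little off and sometimes report something else, mostly with a low value. They report only what shows in the picture. A call takes as long as a camera call.
- ctrl.boxes_of(thing, camera): "extent" ([left, top, right, bottom] in pixels, round what is visible of it).
- ctrl.mark_of(thing, camera): "xy" ([column, row] in pixels: a listed point, or the origin of a listed thing).
The state is a dict: "clock": time; "qpos": joint angles; "joint_vel": joint speeds; "tau": joint torques, N m; "tool_pos": TCP position; "eef_rot": TCP orientation; "contact_force": force on the tool from outside, world axes, zero at the start; "wrist_torque": the same for the moment, N m; "opening": finger opening in m.
Only numpy, scipy, OpenCV 4.12 (cv2) and the standard library are available. Lean on these libraries where they do the work, as an engineer would, in place of code of your own. Each camera call takes 0.05 s, during which the arm holds its last target. There are 200 camera calls.

TASK

One of the two ratchet clamps on the bench holds an aluminium Y-peg with an orange cap only part-way on. Pump that clamp's blue trigger, letting it spring right back up after each press, until the jaw has pushed the cap fully home against the peg's collar; then press its red release pad so that the jaw springs all the way back open, and let go. Work the jaw only by the trigger and release, do not push the jaw or the cap by hand, and leave the other clamp alone.

Things in the scene. Friction and masses are not known exactly. Their poses are not given: they have to be found in the camera images.
- trigger_pad (a point): Centre of the top of the blue trigger pad (40 x 38 mm) on the clamp holding the silver Y-peg and orange cap: grey, 445 x 70 mm, fixed to the bench. Seen from above x runs along the clamp from trigger to peg. At rest 104 mm above the bench, tilted 18 degrees (end away from the peg higher). Press from above, 3 to 10 N: its centre sinks 38 mm to the stop (a flat fingertip on it about 34 mm).
- release_pad (a point): Centre of the top of the red release pad (30 x 38 mm) of the same clamp, about level, 74 mm above the bench, about 90 mm further along the clamp than the trigger pad; same axes. Pressed 8 to 14 mm down (stop at 14 mm, 1 to 5 N) and held for a second with the trigger fully up, it lets the jaw spring back fully open.
- cap_middle (a point): Middle of the orange cap (cylinder 29 mm in diameter, 28 mm long, lying along the clamp, its axis 45 mm above the bench). It slides along x onto the peg with about 2.5 N of friction and stays where it is left.
- trigger (a joint): Angle of that clamp's blue trigger (rad) about a level pin 55 mm further along x than its pad, 80 mm above the bench: 0 sprung up, 0.64 right down at its stop (press at least to 0.59 or the ratchet may miss its tooth; it rises in about half a second). Each full press, let right back up, moves the jaw on one 12 mm tooth.
- jaw (a joint): Travel of that clamp's jaw towards the peg (m), 0 fully open. Full presses drive it to 16, 28 and 39 mm; as the trigger rises it settles back onto the caught tooth (11, 23, 35 mm) and is held there. Sprung towards 0, freed by the release. The cap is home at 39 mm, usually on the third full press; the trigger is then blocked, so do not force it.
- cap (a joint): Travel of the orange cap onto the peg (m): 0 when only just on, 0.0275 when home against the collar. It starts between 0.003 and 0.013.
- release (a joint): Angle of that clamp's red release pad (rad): 0 at rest (it bobs up to 0.2 as teeth pass), 0.35 pressed right down.
- other_trigger (a joint): Angle of the blue trigger of the other, identical clamp (which holds a plain orange plastic peg and no cap): stays near 0.
- other_release (a joint): Angle of the other clamp's red release pad: stays near 0.

How it is judged:
On the way, in this order (a step that is already met when the one before it is completed fails the run):
1. the trigger is pressed down (value of joint trigger above 0.4 rad).
2. the cap is home, with the trigger back up and the ratchet holding the jaw forward (value of joint cap above 0.024 m and value of joint jaw above 0.02 m and value of joint trigger below 0.08 rad), for 0.1 s.
At the end, for the whole second after the job is handed in: The cap is home on the Y-peg (within 3.5 mm of the collar), that clamp's jaw is back open (within 4 mm), its trigger and release have sprung back up, and the other clamp's trigger and release are at rest (value of joint cap above 0.024 m and value of joint jaw below 0.004 m and value of joint trigger below 0.08 rad and value of joint each of release, other_release below 0.12 rad and value of joint other_trigger below 0.1 rad); the robot touches nothing.
It fails at once if the other clamp's trigger or release is pressed (value of joint any of other_trigger, other_release above 0.2 rad).
It fails at once if the robot pushes the jaw or the cap itself (contact force between any of the arm, the fingers and jaw above 2 N or contact force between any of the arm, the fingers and cap above 2 N).
It also fails if it takes over 54 s, if anything falls off the work surface, if the arm or the gripper's body presses on something with over 40 N, if the wrist force passes 120 N, or if a joint passes its speed limit or range.

## Working session

There is one attempt and no reset: what is moved stays moved. The work goes in short steps, Python scripts to look and compute and a shell command to move; the robot and the scene stay as the last step left them, time stands still between calls to the robot, and variables do not carry over. Pictures are saved under pics/ and viewed, about 8 in all and at most 12, crops included, and the job is handed in when it is done.

```bash
mkdir -p pics
cat > h.py <<'E'
import numpy as np, cv2
from workcell import ctrl
def cam(n):
    f=ctrl.grab_frame(n); h,w=f["image"].shape[:2]
    fl=h/2/np.tan(np.radians(f["vertical_fov"])/2)
    f["K"]=np.array([[fl,0,f["cx"]],[0,fl,f["cy"]],[0,0,1]]); return f
def ray(f,xy):
    u=cv2.undistortPoints(np.array([[xy]],float),f["K"],np.array(f["dist_coeffs"],float))[0,0]
    E=np.array(f["extrinsics"]); R,t=E[:3,:3],E[:3,3]
    return -R.T@t, R.T@np.array([u[0],u[1],1])
def atz(f,xy,z):
    o,d=ray(f,xy); return o+d*(z-o[2])/d[2]
def save(f,name): cv2.imwrite("pics/"+name+".png",f["image"][:,:,::-1])
E
python3 - <<'E'
from h import *
s=ctrl.read_state(); print(s["clock"],s["tool_pos"],s["eef_rot"])
Z=dict(trigger_pad=.104,release_pad=.074,cap_middle=.045)
for n in("top","scene"):
    f=cam(n); save(f,n)
    for k,z in Z.items():
        for m in ctrl.mark_of(k,n)[:3]: print(n,k,round(m["p"],2),np.round(m["xy"]),atz(f,m["xy"],z).round(4))
E
```

```text
0.0 [ 0.15435439 -0.50110839  0.2524777 ] [ 0.56829094  0.42041657  0.56941505 -0.41959721]
top trigger_pad 0.79 [246. 251.] [0.4849 0.1669 0.104 ]
top release_pad 0.64 [253. 214.] [0.5699 0.1592 0.074 ]
top cap_middle 0.71 [265. 146.] [0.7413 0.1375 0.045 ]
scene trigger_pad 0.88 [370. 150.] [0.4795 0.1704 0.104 ]
scene cap_middle 0.53 [406. 243.] [0.7447 0.1439 0.045 ]
```

View pics/top.png

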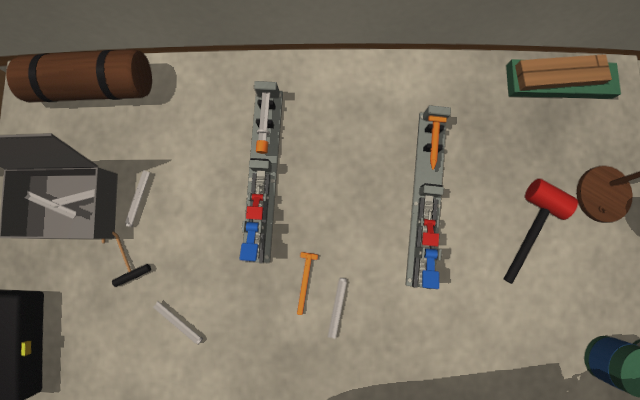

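View pics/scene.png

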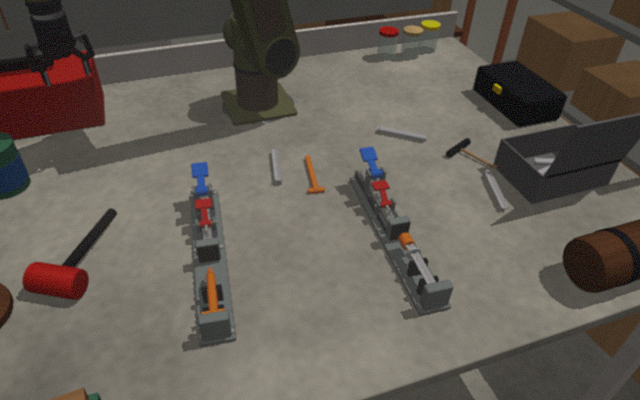

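Target clamp: the left one in the top view, with the blue pad at about (246,251), red at (253,214) and the cap at (265,146). In the scene view it is the right one, with the blue pad at (370,150). The networks agree with the pictures.

```bash
cat >> h.py <<'E'
from scipy.spatial.transform import Rotation as Ro
def rot(): 
    q=ctrl.read_state()["eef_rot"]; return Ro.from_quat([q[1],q[2],q[3],q[0]])
def to(p):
    "tool-axis shift to world TCP point p, in units of full scale"
    s=ctrl.read_state(); return rot().inv().apply(np.array(p)-s["tool_pos"])/.025
def fix(down=(0,0,-1),z=None):
    "rotation vector (tool axes, full scale units) to point x down and z along z"
    x=np.array(down,float); z=np.array(z,float); y=np.cross(z,x)
    return (rot().inv()*Ro.from_matrix(np.c_[x,y,z])).as_rotvec()/np.radians(8)
E
python3 - <<'E'
from h import *
print(rot().as_matrix().round(3)); print(to([.482,.168,.25]))
a=np.array([.9938,-.111,0]); print(fix(z=[a[1],-a[0],0]),fix(z=[-a[1],a[0],0]),fix(z=a),fix(z=-a))
E
```

```text
[[-0.     0.956  0.294]
 [ 0.     0.294 -0.956]
 [-1.     0.    -0.   ]]
[  0.13299287  20.40312907 -21.74493099]
[ 2.93626411e+00 -1.55105312e-03  1.51890170e-04] [-1.95637358e+01 -2.10408034e-04 -2.14861855e-03] [-8.31373585e+00 -1.26561874e-03 -1.03985074e-03] [ 1.41862641e+01 -1.16354321e-03  1.41616679e-03]
```

```bash
python3 -m handwheel '{"slide":[[0,0.95,-1],[0,0.95,-1],[0,0.95,-1],[0,0.95,-1],[0,0.95,-1]],"rotation":[[0,0,0],[0,0,0],[0,0,0],[0,0,0],[0,0,0]]}' -1 40
python3 -m handwheel '{"slide":[[0,0.95,-1],[0,0.95,-1],[0,0.95,-1],[0,0.95,-1],[0,0.95,-1]],"rotation":[[0,0,0],[0,0,0],[0,0,0],[0,0,0],[0,0,0]]}'
python3 -m handwheel '{"slide":[[0,0,0],[0,0,0],[0,0,0],[0,0,0],[0,0,0]],"rotation":[[-0.9,0,0],[-0.9,0,0],[-0.9,0,0],[-0.9,0,0],[-0.9,0,0]]}'
python3 - <<'E'
from h import *
s=ctrl.read_state(); print(s["clock"],s["tool_pos"],s["qpos"],s["opening"])
a=np.array([.9938,-.111,0]);print(to([.482,.168,.25]),fix(z=a))
E
```

```text
clock: 0.9
tool_pos: [0.2326, -0.3471, 0.2524]
eef_rot: [0.568, 0.422, 0.566, -0.423]
contact_force: [1.2, -0.2, -0.5]
opening: 0.012
clock: 1.4
tool_pos: [0.3127, -0.1871, 0.2529]
eef_rot: [0.569, 0.422, 0.565, -0.423]
contact_force: [0.7, -0.4, 0.5]
opening: 0.0002
clock: 1.9
tool_pos: [0.3146, -0.1819, 0.2536]
eef_rot: [0.676, 0.214, 0.671, -0.216]
contact_force: [-0.0, -0.4, -0.3]
opening: -0.0001
1.9 [ 0.31463765 -0.18192903  0.25364055] [-5.23796919e-01 -2.46073790e-02 -4.71999276e-01  1.11550481e+00
 -5.50679946e-04  1.66493952e+00] -0.00011372865239713978
[ 0.12758756 15.28718907 -2.65396891] [-3.62902974  0.05583144  0.01300237]
```

```bash
python3 -m handwheel '{"slide":[[0,1,0],[0,1,0],[0,1,0],[0,1,0],[0,1,0]],"rotation":[[-0.9,0,0],[-0.9,0,0],[-0.9,0,0],[-0.9,0,0],[-0.9,0,0]]}'
python3 -m handwheel '{"slide":[[0,1,0],[0,1,0],[0,1,0],[0,1,0],[0,1,0]],"rotation":[[0,0,0],[0,0,0],[0,0,0],[0,0,0],[0,0,0]]}'
python3 - <<'E'
from h import *
s=ctrl.read_state(); print(s["clock"],s["tool_pos"])
a=np.array([.9938,-.111,0]);print(to([.482,.168,.25]),fix(z=a))
E
```

```text
clock: 2.4
tool_pos: [0.3598, -0.0656, 0.2542]
eef_rot: [0.71, -0.013, 0.704, 0.008]
contact_force: [0.5, 0.0, 0.0]
opening: -0.0001
clock: 2.9
tool_pos: [0.3561, 0.0645, 0.2541]
eef_rot: [0.712, -0.014, 0.702, 0.009]
contact_force: [0.8, -0.4, -0.5]
opening: -0.0002
2.9 [0.35613217 0.06449001 0.25411984]
[0.20374814 3.97916575 5.16169816] [1.02481508 0.0950429  0.04223344]
```

```bash
python3 -m handwheel '{"slide":[[0,0.9,1],[0,0.9,1],[0,0.9,1],[0,0.9,1],[0,0.2,0.8]],"rotation":[[0.5,0.05,0],[0.5,0.05,0],[0,0,0],[0,0,0],[0,0,0]]}'
python3 -m handwheel '{"slide":[[0,0,0.2],[0,0,0]],"rotation":[[0,0,0],[0,0,0]]}'
python3 - <<'E'
from h import *
s=ctrl.read_state(); print(s["clock"],s["tool_pos"],s["contact_force"])
a=np.array([.9938,-.111,0]);print(to([.482,.168,.25]),fix(z=a))
Z=dict(trigger_pad=.104,release_pad=.074,cap_middle=.045)
for n in("wrist","top","scene"):
    f=cam(n); save(f,n+"2")
    for k,z in Z.items():
        for m in ctrl.mark_of(k,n)[:2]: print(n,k,round(m["p"],2),np.round(m["xy"]),atz(f,m["xy"],z).round(4))
E
```

```text
clock: 3.4
tool_pos: [0.4817, 0.1579, 0.2545]
eef_rot: [0.706, 0.036, 0.706, -0.04]
contact_force: [-0.5, -0.6, 1.0]
opening: 0.0
clock: 3.6
tool_pos: [0.4888, 0.1582, 0.2538]
eef_rot: [0.706, 0.036, 0.706, -0.04]
contact_force: [-0.3, 0.0, -0.8]
opening: -0.0002
3.6 [0.48879334 0.15823454 0.25381967] [-0.26565657  0.03389968 -0.80567957]
[ 0.1509638   0.36021154 -0.31180665] [3.20782733e-02 5.32416062e-05 3.63114164e-02]
wrist trigger_pad 0.74 [312. 186.] [0.4858 0.1625 0.104 ]
wrist release_pad 0.61 [409. 175.] [0.5761 0.1553 0.074 ]
wrist cap_middle 0.67 [559. 162.] [0.7411 0.1452 0.045 ]
top trigger_pad 0.7 [247. 251.] [0.4847 0.1662 0.104 ]
top release_pad 0.58 [252. 214.] [0.5706 0.1607 0.074 ]
top cap_middle 0.7 [266. 146.] [0.7397 0.1352 0.045 ]
scene trigger_pad 0.74 [370. 152.] [0.4879 0.1688 0.104 ]
scene release_pad 0.68 [380. 185.] [0.5774 0.1558 0.074 ]
scene cap_middle 0.75 [403. 244.] [0.7475 0.1361 0.045 ]
```

View pics/wrist2.png

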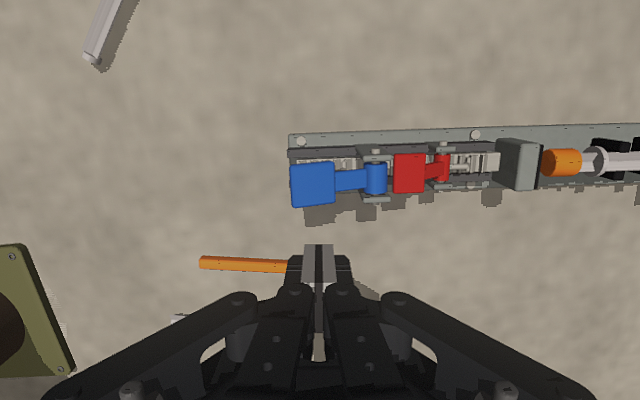

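The wrist view confirms the blue pad at (312,184), red at (409,173) and the cap at (561,162). I'm descending to just above the trigger.

```bash
python3 -m handwheel '{"slide":[[0.8,0.25,-0.3],[1,0,0],[1,0,0],[0.9,0,0],[0,0,0]],"rotation":[[0,0,0],[0,0,0],[0,0,0],[0,0,0],[0,0,0]]}'
python3 - <<'E'
from h import *
s=ctrl.read_state(); print(s["tool_pos"],s["contact_force"])
print(to([.483,.165,.135]))
E
```

```text
clock: 4.7
tool_pos: [0.4831, 0.1656, 0.1606]
eef_rot: [0.708, 0.037, 0.704, -0.039]
contact_force: [-0.0, -0.2, 0.0]
opening: -0.0003
[0.4831302  0.16564355 0.16064504] [-0.03703949 -0.19966668  0.01340443]
[ 1.02583412 -0.02362341 -0.00808721]
```

```bash
python3 -m handwheel '{"slide":[[0.7,0,0],[0.5,0,0],[0.4,0,0],[0.4,0,0],[0.3,0,0]],"rotation":[[0,0,0],[0,0,0],[0,0,0],[0,0,0],[0,0,0]]}'
python3 -m handwheel '{"slide":[[0.2,0,0],[0,0,0]],"rotation":[[0,0,0],[0,0,0]]}'
```

```text
clock: 5.2
tool_pos: [0.4862, 0.1668, 0.1064]
eef_rot: [0.71, 0.038, 0.702, -0.038]
contact_force: [-3.8, 0.3, 8.7]
opening: 0.0004
clock: 5.4
tool_pos: [0.486, 0.1668, 0.1018]
eef_rot: [0.71, 0.038, 0.702, -0.037]
contact_force: [-1.2, 0.1, 4.4]
opening: -0.0001
```

```bash
python3 -m handwheel '{"slide":[[0.25,0,-0.05],[0.2,0,-0.05],[0.1,0,0],[0,0,0]],"rotation":[[0,0,0],[0,0,0],[0,0,0],[0,0,0]]}'
python3 -m handwheel '{"slide":[[0.1,0,0],[0,0,0]],"rotation":[[0,0,0],[0,0,0]]}'
```

```text
clock: 5.8
tool_pos: [0.4871, 0.1667, 0.0915]
eef_rot: [0.713, 0.038, 0.699, -0.038]
contact_force: [-3.1, -0.2, 4.7]
opening: 0.0
clock: 6.0
tool_pos: [0.4872, 0.1667, 0.0913]
eef_rot: [0.713, 0.038, 0.699, -0.038]
contact_force: [-3.0, -0.8, 4.7]
opening: 0.0001
```

```bash
python3 -m handwheel '{"slide":[[0.3,0,0],[0.2,0,0],[0,0,0]],"rotation":[[0,0,0],[0,0,0],[0,0,0]]}'
python3 - <<'E'
from h import *
print(fix(z=[.9938,-.111,0])); save(cam("wrist"),"w3"); save(cam("scene"),"s3")
a=cv2.imread("pics/w3.png")[100:300,200:600]; b=cv2.imread("pics/s3.png")[110:310,310:510]
b=cv2.resize(b,(400,400),interpolation=2);a=cv2.resize(a,(800,400)); cv2.imwrite("pics/c3.png",np.vstack([a[:300],np.hstack([b[:300],b[100:400]])]))
E
```

```text
clock: 6.3
tool_pos: [0.487, 0.1667, 0.0923]
eef_rot: [0.715, 0.039, 0.697, -0.037]
contact_force: [-5.0, -0.4, 2.7]
opening: -0.0003
[ 0.02763991  0.18198805 -0.03007875]
```

View pics/c3.png

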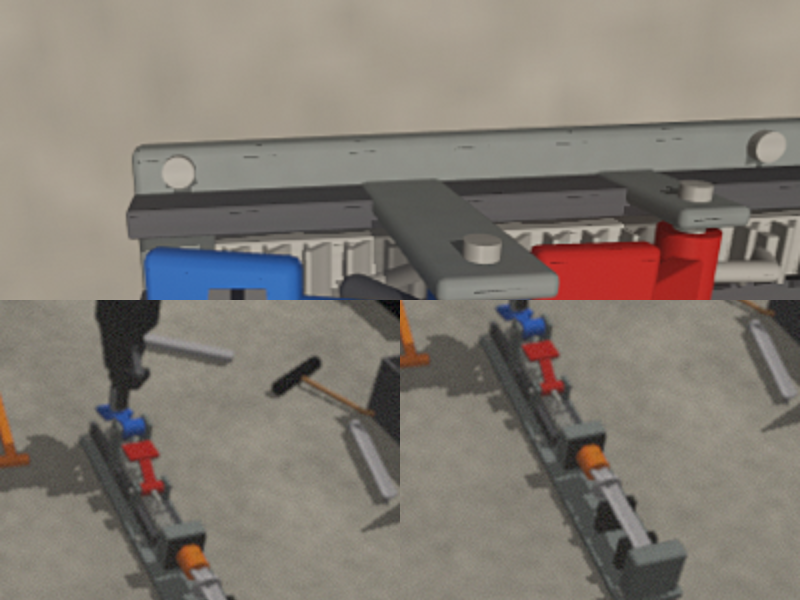

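The trigger is bottomed (TCP z 0.092, as predicted) and the jaw is at the cap. I'll let it rise and straighten the tilt.

```bash
python3 -m handwheel '{"slide":[[-0.8,0,-0.1],[-0.8,0,-0.1],[-0.8,0,0],[0,0,0],[0,0,0]],"rotation":[[0,0.1,0],[0,0.1,0],[0,0,0],[0,0,0],[0,0,0]]}'
python3 - <<'E'
from h import *
print(fix(z=[.9938,-.111,0]),to([.482,.165,.140]),ctrl.read_state()["contact_force"])
for n in("wrist","scene"):
    f=cam(n); save(f,n+"4")
    for k,z in dict(trigger_pad=.104,cap_middle=.045).items():
        for m in ctrl.mark_of(k,n)[:1]: print(n,k,round(m["p"],2),np.round(m["xy"]),atz(f,m["xy"],z).round(4))
a=cv2.imread("pics/wrist4.png"); b=cv2.imread("pics/scene4.png")[130:290,330:490]
cv2.imwrite("pics/c4.png",np.hstack([a,cv2.resize(b,(160,160))])) if 0 else cv2.imwrite("pics/c4.png",np.hstack([cv2.resize(a,(400,250)),cv2.resize(b,(400,400),interpolation=2)[:250]]))
E
```

```text
clock: 6.9
tool_pos: [0.4824, 0.1672, 0.1537]
eef_rot: [0.706, 0.04, 0.706, -0.036]
contact_force: [0.2, 0.1, 0.4]
opening: -0.0001
[ 0.02782811 -0.00231518 -0.03318217] [ 0.54637399 -0.09214117 -0.00427573] [0.16931553 0.11823707 0.37902883]
wrist trigger_pad 0.81 [326. 242.] [0.4885 0.164  0.104 ]
scene trigger_pad 0.55 [368. 150.] [0.4752 0.1668 0.104 ]
scene cap_middle 0.53 [402. 245.] [0.7471 0.133  0.045 ]
```

View pics/c4.png

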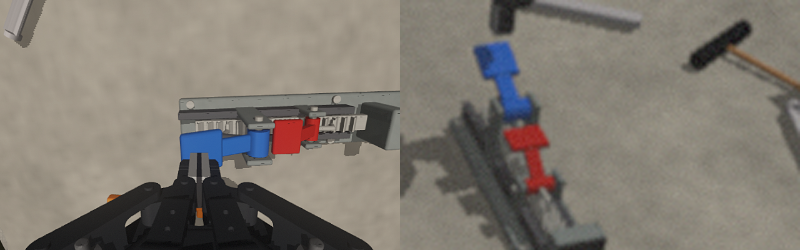

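```bash
python3 -m handwheel '{"slide":[[0.6,-0.1,-0.05],[0.5,0,-0.05],[0.5,0,-0.05],[0.5,0,-0.1],[0.4,0,-0.1]],"rotation":[[0,0,0],[0,0,0],[0,0,0],[0,0.05,0],[0,0.05,0]]}'
python3 -m handwheel '{"slide":[[0.4,0,-0.1],[0.4,0,-0.1],[0.3,0,-0.1],[0.3,0,0]],"rotation":[[0,0.05,0],[0,0.05,0],[0,0.05,0],[0,0.05,0]]}'
```

```text
clock: 7.7
tool_pos: [0.4775, 0.166, 0.0909]
eef_rot: [0.704, 0.04, 0.708, -0.036]
contact_force: [2.3, -0.8, 9.8]
opening: -0.0001
clock: 8.1
tool_pos: [0.4786, 0.1663, 0.0861]
eef_rot: [0.704, 0.042, 0.708, -0.036]
contact_force: [-19.2, -4.8, 57.6]
opening: 0.0002
```

```bash
python3 -m handwheel '{"slide":[[-0.8,0,0.1],[-0.8,0,0.1],[-0.8,0,0],[0,0,0],[0,0,0]],"rotation":[[0,0,0],[0,0,0],[0,0,0],[0,0,0],[0,0,0]]}'
python3 - <<'E'
from h import *
print(fix(z=[.9938,-.111,0]),to([.480,.165,.140]),ctrl.read_state()["contact_force"])
f=cam("top"); save(f,"top5")
for k in("cap_middle","jaw"):
    print(k,[(round(m["p"],2),m["extent"]) for m in ctrl.boxes_of(k,"top")[:2]])
for i in range(2):
  for m in ctrl.mark_of("cap_middle","top")[:1]: print(m["p"],atz(f,m["xy"],.045))
  f=cam("top")
t=[cv2.resize(cv2.imread(f"pics/{n}.png")[70:270,225:305],(320,800),interpolation=2)[:600] for n in("top2","top5")]
cv2.imwrite("pics/c5.png",np.hstack(t))
E
```

```text
clock: 8.6
tool_pos: [0.4837, 0.1649, 0.151]
eef_rot: [0.705, 0.043, 0.707, -0.035]
contact_force: [0.1, 0.9, -0.4]
opening: -0.0002
[ 0.00748098 -0.01731296 -0.07327088] [ 0.44009452 -0.0170552  -0.14807581] [ 0.14898489  0.91855562 -0.43860338]
cap_middle [(0.42, [257.9, 134.9, 264.2, 149.3])]
jaw [(0.87, [252.8, 148.9, 271.8, 248.3]), (0.73, [243.7, 187.7, 265.9, 216.6])]
0.56 [0.75137009 0.13613144 0.045     ]
0.66 [0.7524741  0.14358206 0.045     ]
```

View pics/c5.png

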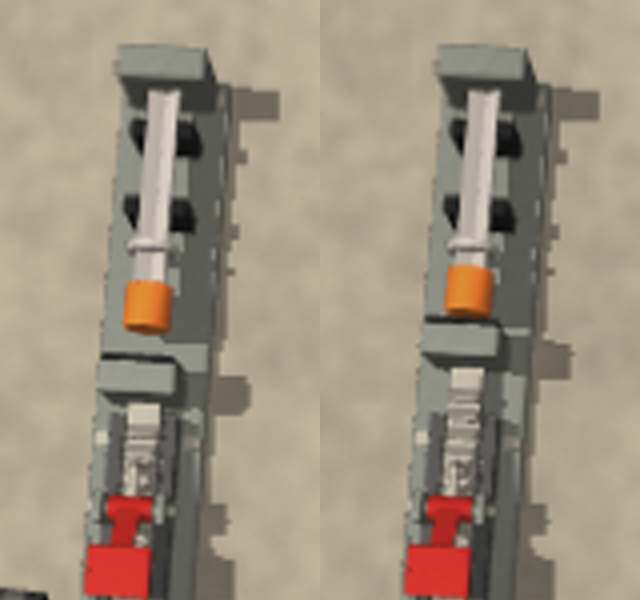

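Two teeth are caught: the jaw is about 22 mm forward and the cap partly advanced. This is the third press, made more gently near the end.

```bash
python3 -m handwheel '{"slide":[[0.6,0,-0.1],[0.5,0,-0.1],[0.5,0,-0.05],[0.4,0,-0.1],[0.3,0,-0.1]],"rotation":[[0,0,0],[0,0,0],[0,0,0],[0,0.05,0],[0,0.05,0]]}'
python3 -m handwheel '{"slide":[[0.2,0,0]],"rotation":[[0,0.05,0]]}'
```

```text
clock: 9.45
tool_pos: [0.4778, 0.1668, 0.0943]
eef_rot: [0.704, 0.043, 0.708, -0.036]
contact_force: [3.7, -3.0, 9.9]
opening: 0.0002
clock: 9.55
tool_pos: [0.4787, 0.1668, 0.0899]
eef_rot: [0.703, 0.043, 0.709, -0.035]
contact_force: [-2.7, -0.4, 9.6]
opening: -0.0002
```

```bash
python3 -m handwheel '{"slide":[[0.15,0,0],[0.1,0,0]],"rotation":[[0,0.05,0],[0,0,0]]}'
```

```text
clock: 9.75
tool_pos: [0.4795, 0.1668, 0.0875]
eef_rot: [0.701, 0.043, 0.711, -0.035]
contact_force: [-9.2, -3.4, 32.4]
opening: -0.0004
```

Blocked at 32 N. I'm letting it up, then checking.

```bash
python3 -m handwheel '{"slide":[[-0.8,0,0.1],[-0.8,0,0.1],[-0.8,0,0],[0,0,0],[0,0,0]],"rotation":[[0,-0.1,0],[0,-0.1,0],[0,0,0],[0,0,0],[0,0,0]]}'
python3 - <<'E'
from h import *
print(fix(z=[.9938,-.111,0]),to([.574,.157,.140]),ctrl.read_state()["contact_force"])
f=cam("top"); save(f,"top6"); print([atz(f,m["xy"],.045) for m in ctrl.mark_of("cap_middle","top")[:1]])
t=[cv2.resize(cv2.imread(f"pics/{n}.png")[70:270,225:305],(320,800),interpolation=2)[:600] for n in("top5","top6")]
cv2.imwrite("pics/c6.png",np.hstack(t))
E
```

```text
clock: 10.25
tool_pos: [0.4839, 0.1654, 0.1487]
eef_rot: [0.71, 0.043, 0.702, -0.036]
contact_force: [-0.2, -0.3, 0.0]
opening: -0.0004
[-0.0023559   0.08080727 -0.07092085] [0.39039241 0.06555545 3.61415397] [-0.22298231 -0.29355103  0.04561253]
[array([0.76034223, 0.14369647, 0.045     ])]
```

View pics/c6.png

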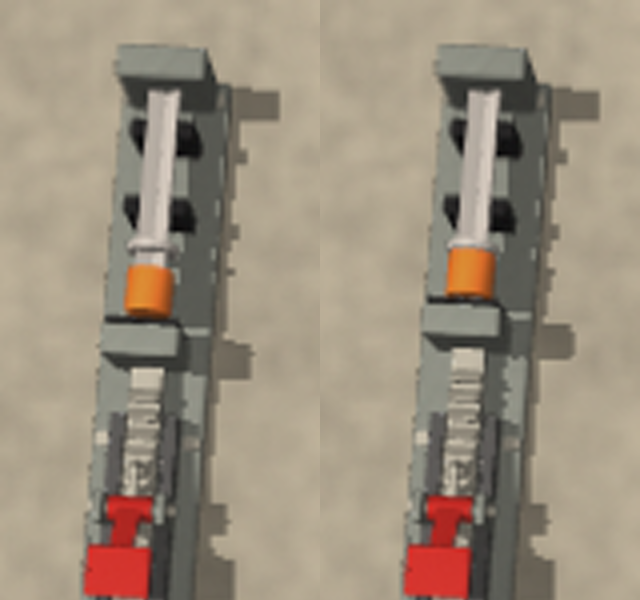

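Collar and cap now touch at about (470,248), and the jaw is held forward. I'm moving over the release pad and looking with the wrist camera.

```bash
python3 -m handwheel '{"slide":[[-0.2,0,0.9],[0,0,0.9],[0,0,0.9],[0,0,0.9],[0,0,0]],"rotation":[[0,0.05,-0.05],[0,0,0],[0,0,0],[0,0,0],[0,0,0]]}'
python3 - <<'E'
from h import *
f=cam("wrist"); save(f,"w7"); print([(m["p"],m["xy"],atz(f,m["xy"],.074)) for m in ctrl.mark_of("release_pad","wrist")[:2]])
print([atz(f,m["xy"],.045) for m in ctrl.mark_of("cap_middle","wrist")[:1]])
print(fix(z=[.9938,-.111,0]),to([.574,.157,.10]))
E
```

```text
clock: 10.85
tool_pos: [0.5713, 0.1539, 0.1463]
eef_rot: [0.703, 0.038, 0.709, -0.04]
contact_force: [-0.9, 0.9, -0.4]
opening: 0.0
[(0.83, [323.1, 219.3], array([0.57572755, 0.155691  , 0.074     ]))]
[array([0.7621227 , 0.14732747, 0.045     ])]
[ 0.01483464 -0.0875272   0.02332631] [1.85652329 0.15754374 0.26972298]
```

View pics/w7.png

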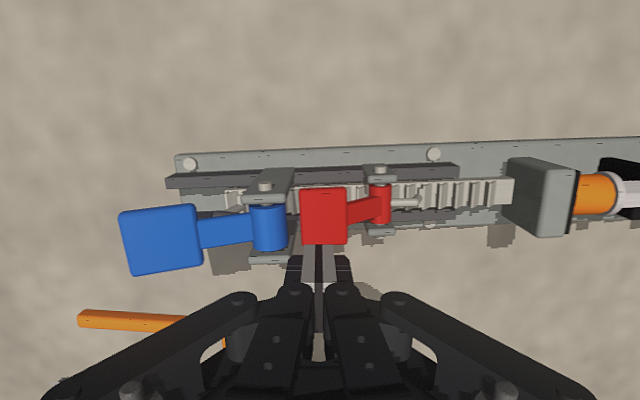

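The wrist view shows the cap at (595,193) flush with the collar flange at (617,193), and the trigger up. The red pad centre is at (323,216). Pressing the release now.

```bash
python3 -m handwheel '{"slide":[[0.6,0.1,0.2],[0.6,0,0],[0.5,0,0],[0.3,0,0],[0.2,0,0]],"rotation":[[0,0,0],[0,0,0],[0,0,0],[0,0,0],[0,0,0]]}'
```

```text
clock: 11.5
tool_pos: [0.5657, 0.1568, 0.0868]
eef_rot: [0.699, 0.037, 0.713, -0.039]
contact_force: [-3.3, 0.4, 4.3]
opening: 0.0001
```

```bash
python3 -m handwheel '{"slide":[[0.1,0,0.1],[0.1,0,0.05],[0.05,0,0],[0,0,0],[0,0,0]],"rotation":[[0,-0.05,0],[0,-0.05,0],[0,0,0],[0,0,0],[0,0,0]]}'
python3 -m handwheel '{"slide":[[0,0,0],[0,0,0],[0,0,0],[0,0,0],[0,0,0]],"rotation":[[0,0,0],[0,0,0],[0,0,0],[0,0,0],[0,0,0]]}'
python3 - <<'E'
from h import *
print(fix(z=[.9938,-.111,0]))
for n in("top","wrist"): save(cam(n),n+"8")
a=cv2.resize(cv2.imread("pics/top8.png")[70:270,225:305],(240,600),interpolation=2); b=cv2.resize(cv2.imread("pics/wrist8.png"),(560,350))
cv2.imwrite("pics/c8.png",np.hstack([a,np.pad(b,((0,250),(0,0),(0,0)))]))
E
```

```text
clock: 12.0
tool_pos: [0.5662, 0.1566, 0.0839]
eef_rot: [0.704, 0.036, 0.709, -0.038]
contact_force: [-2.6, -0.3, 1.7]
opening: 0.0
clock: 12.5
tool_pos: [0.5661, 0.1565, 0.0835]
eef_rot: [0.704, 0.036, 0.709, -0.038]
contact_force: [-3.3, -0.3, 3.0]
opening: 0.0002
[ 0.04464354 -0.04702554  0.02875379]
```

View pics/c8.png

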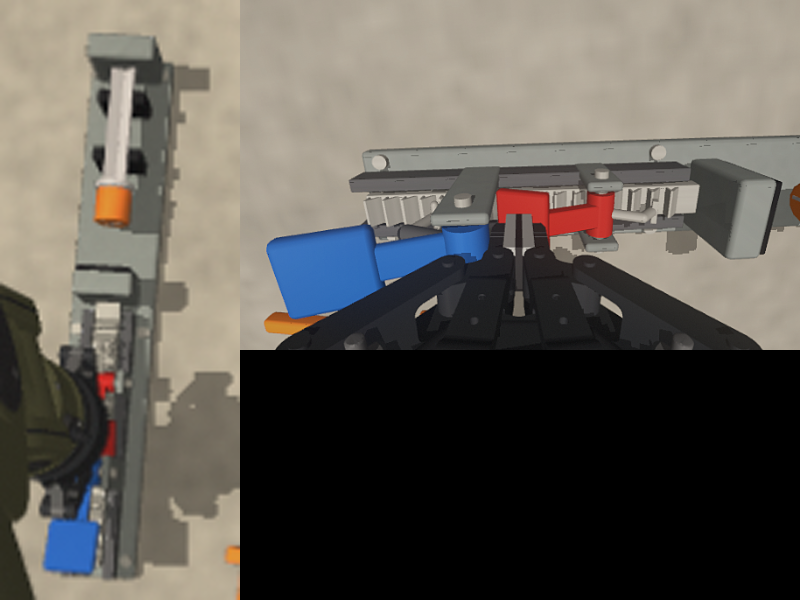

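The jaw is back open, with its edge at the original row, and the cap is still at the collar. I'm holding a moment longer, then lifting off.

```bash
python3 -m handwheel '{"slide":[[0,0,0],[0,0,0],[0,0,0]],"rotation":[[0,0,0],[0,0,0],[0,0,0]]}'
python3 -m handwheel '{"slide":[[-0.5,0,0],[-0.9,0,0],[-1,0,0],[-1,0,0],[-1,0,0]],"rotation":[[0,0,0],[0,0,0],[0,0,0],[0,0,0],[0,0,0]]}'
python3 -m handwheel '{"slide":[[-1,-1,-1],[-0.5,-1,-1],[0,-1,-1],[0,-1,-1],[0,0,0]],"rotation":[[0,0,0],[0,0,0],[0,0,0],[0,0,0],[0,0,0]]}'
python3 - <<'E'
from h import *
f=cam("top"); save(f,"top9"); print([atz(f,m["xy"],.045) for m in ctrl.mark_of("cap_middle","top")[:1]])
t=[cv2.resize(cv2.imread(f"pics/{n}.png")[70:270,225:305],(240,600),interpolation=2) for n in("top2","top6","top9")]
cv2.imwrite("pics/c9.png",np.hstack(t)); print(ctrl.read_state()["contact_force"])
E
```

```text
clock: 12.9
tool_pos: [0.5661, 0.1566, 0.0834]
eef_rot: [0.704, 0.036, 0.709, -0.038]
contact_force: [-2.8, 0.6, 1.8]
opening: 0.0001
clock: 13.4
tool_pos: [0.569, 0.1564, 0.1965]
eef_rot: [0.705, 0.035, 0.708, -0.039]
contact_force: [0.4, 0.3, -0.2]
opening: -0.0002
clock: 13.9
tool_pos: [0.4657, 0.0665, 0.2456]
eef_rot: [0.714, 0.036, 0.698, -0.038]
contact_force: [0.8, 0.9, 0.2]
opening: 0.0002
[array([0.76540984, 0.14228074, 0.045     ])]
[-0.0550977  -0.15119717  0.12753935]
```

View pics/c9.png

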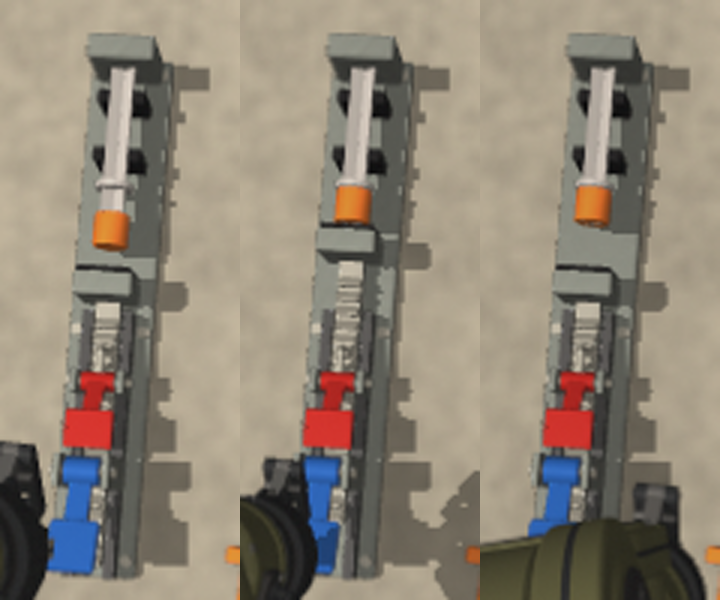

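The jaw is open in its original position, the cap is on the collar, and the robot is clear (tips at z 0.22).

```bash
python3 -c "
from workcell import ctrl
print(ctrl.hand_in())"
```

```text
the job is handed in; nothing more can be done
None
```

I pressed the trigger three times, letting it spring back after each press, and the jaw pushed the cap home. I then held the red release down for about a second, lifted clear and handed the job in at about 14 s; no verdict was reported.

**Final checks:** The last top view shows the cap against the collar, the jaw back at its starting position and the red pad back up. The arm hid most of the blue trigger in that picture, but it was seen up in the views before and during the release press. The other clamp was never approached, and the wrist force read about zero once the arm was clear.

**Less than ideal:**
- **Hard presses:** the second press reached about 58 N on the wrist against the trigger stop, and the third about 32 N. Both are well over the 3–10 N suggested but under the 120 N wrist limit. The 40 N limit covers the arm and gripper body; only the fingertips should have been touching.
- **Off-centre release:** the tool sat about 10 mm off the release pad's centre, towards the trigger, but the jaw still sprang fully open.
- **No joint readings:** the cap and jaw positions were judged only from the pictures, to about 2 mm.

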